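# Switch the ball sorter to its other chute and feed the ball

## Robot

A 6-joint arm with a two-finger parallel gripper is mounted at the origin on a cart in front of the work surface, level with it; the furniture and walls round the work are solid. World frame = base frame: x ahead of the robot, y to its left, z up, the work surface at z = 0. Lengths are in m, angles in rad, forces in N, time in s.
With the tool pointing down it reaches from about 0.375 to 0.9 m from the base axis. Payload 3.1 kg.
Tool frame: the origin (TCP) lies on the centre line of the jaws, within the pads' length; the fingertips stand 19 mm ahead of it and the grasp point (between the pads) is the TCP; z points along the fingers, y is the direction in which the jaws open and shut (so a half turn about z gives the same grasp; the last joint's range is limited). The gripper opens to 85 mm and grips with 20 to 120 N. Pads are 22 mm wide; open, the fingers measure 114 mm over their backs; the gripper's body (76 mm by 85 mm) begins 54 mm behind the grasp point. The pads swing forward as they close: fully open they stand 13 mm farther back than shut.
Start: joints at [1.085, 0.527, 1.433, -0, 1.181, -0.178], TCP at [0.189, 0.596, 0.213] pointing down, gripper open.
Joint ranges: [-3.08, 3.08], [-0.75, 2.2], [0.22, 2.44], [-1.43, 4.57], [0, 2.65], [-2.85, 2.85]. Speed limits (rad/s): [2.79, 2.79, 3.14, 3.14, 3.14, 3.14].

## Interface

Orientations are given as a unit quaternion [x, y, z, w].
In Python, from station import manip, imaging, workorder gives the robot as it stands.
- The arm moves only by the shell command python3 -m creep 'ROWS' [FORCE]. ROWS is a JSON object of lists of equal length, an entry for each row: "claw": the finger opening in cm, from 0 to 8.54; "dp": the shift along the tool's x, y, z in cm, a list of three; "roll": the turn about the tool's z in rad. In form: {"claw": [claw, ...], "dp": [[dx, dy, dz], ...], "roll": [roll, ...]}. A call has 1 to 12 rows; each row is the pose to reach, as a shift and turn from the pose commanded when the call began, along the tool's axes at that moment; what a row does not reach only later rows make up. A row lasts 1/10 s, in which the tool goes at most 50 mm and 8.59 degrees, less where a joint would pass 70% of its speed; a pose out of reach is approached as far as the arm can. A call with a gripper value outside its range is refused whole. The fingers move at their own pace and stop on an object; FORCE is the grip in N (left out, the last holds). Time passes only in rows, so rows that repeat a pose let the fingers close. It gives the time, the measured TCP pose, the force and the opening at its end, in the units of the state.
- manip.sense(): the state, without advancing time (a new reading comes with each control period).
- imaging.snapshot(name): name is "scene" or "top" or "wrist"; returns a dict with "image" (420x560x3 uint8, red, green, blue), "z_map" (420x560 float32, m along the optical axis (not along the pixel's ray), 0 where there is no reading), "vfov" (degrees; the focal length in pixels is half the picture's height over the tangent of half this angle, whatever the lens; pixels are square), "cx", "cy" (the principal point, pixels), "R" (3x3) and "t" (3): a world point X has camera coordinates R X + t. Camera axes: x right, y down, z forward; pixel columns grow to the right and rows downward; lengths in m; the calibration is good to about 2 mm. A picture is of the moment at which its call begins.
- workorder.sign_off(): hands the job in, once; it reports no verdict.
The state is a dict: "t": time; "q": joint angles; "qd": joint speeds; "tau": joint torques, N m; "tcp_pos": TCP position; "tool_rot": TCP orientation; "force": force on the tool from outside, world axes, zero at the start; "ft_torque": the same for the moment, N m; "finger_gap": opening from 0.0 (shut) to 1.0 (fully open).
Only numpy, scipy, OpenCV 4.12 (cv2) and the standard library are available. Lean on these libraries where they do the work, as an engineer would, in place of code of your own. Each camera call takes 0.05 s, during which the arm holds its last target.

## Task

The rocking gate of the little ball sorter is tipped toward one of its two outlet chutes. With the fingertips press down the raised end of the gate so that it rocks over and feeds the other chute, then nudge the waiting steel ball off its seat so that it rolls by itself down the infeed, over the gate and to rest at the end of that other chute. Do not pick anything up, and leave the vial, the dropper bottle and the steel die where they stand.

Things in the scene. Friction and masses are not known exactly. Their poses are not given: they have to be found in the camera images.
- sorter: ball sorter, aluminium frame fixed to the worktop. Origin: on the worktop, straight below the gate's pivot; x points from the gate to the infeed (away from the robot at yaw 0), y to the left along the gate, z up. Base plate 10 mm thick from x = -45 to 145 mm, y = -195 to 195 mm. Pivot axis along x, 70 mm up. Nothing on it stands over 150 mm high
- crest (a point): crest of the infeed, middle of its floor, 121 mm up, x = 80 mm. The infeed is an open channel along x, 34 mm wide inside, lips 7 mm high: seat floor from the back stop (x = 125 mm, floor 118 mm up, stop 125 mm up) gently up to this crest, then a ramp down to x = 25 mm, 104 mm up, where the ball drops on the middle of the gate. A ball past the crest rolls down by itself
- gate (a joint): tilt (rad) of the grey rocking trough, 200 mm long, 42 mm wide, wall 22 mm high on the robot side. +0.22: left end up, feeds the right (-y) chute; -0.22: right end up, feeds the left (+y) chute. Top-heavy (steel tumbler weight on its front wall): it rests on one of these two stops; once past level (0) it falls to the other by itself; under 1 N on the raised tab rocks it
- tab_left (a point): middle of the top face of the left finger tab of the gate: a flat ribbed plate 48 mm (toward the robot) by 40 mm, 5 mm thick, sticking out from the robot side of the trough at its left (+y) end. It moves with the gate: about 109 mm above the worktop when that end is up, 74 mm when it is down; free space below it
- tab_right (a point): middle of the top face of the right finger tab of the gate: a flat ribbed plate 48 mm (toward the robot) by 40 mm, 5 mm thick, sticking out from the robot side of the trough at its right (-y) end. It moves with the gate: about 109 mm above the worktop when that end is up, 74 mm when it is down; free space below it
- pocket_left (a point): where the ball's centre comes to rest in the left (+y) outlet chute, against its end wall; 45 mm up. The chute: 37 mm wide inside, from 68 to 185 mm off the sorter's middle, side walls 60 mm high, end wall 72 mm, floor sloping outward from 46 to 28 mm
- pocket_right (a point): where the ball's centre comes to rest in the right (-y) outlet chute, against its end wall; 45 mm up. The chute: 37 mm wide inside, from 68 to 185 mm off the sorter's middle, side walls 60 mm high, end wall 72 mm, floor sloping outward from 46 to 28 mm
- seat (a point): where the ball's centre is while it waits: x = 112 mm, y = 0, 134 mm up in the sorter's frame
- ball: loose polished steel ball, 30 mm across, about 110 g; waits on the seat of the infeed, leaning on the back stop. Its body rolls with it
- ball_center (a point): centre of the steel ball. Push it along the sorter's -x direction, 32 mm from seat to crest
- vial: bystander: glass sample vial with dark cap, 16 x 16 x 48 mm, standing loose in front of the sorter; origin at its underside
- dropper_bottle: bystander: dropper bottle, 30 mm across, 90 mm tall, standing loose behind the sorter's left half; origin at its underside
- die: bystander: knurled round steel pellet die, 26 mm across, 19 mm tall, standing loose behind the sorter's right half; origin at its underside
There are look-alikes about, which are no part of the job. What is meant by the ball is not red, and is the smaller of those in its own colour.

How it is judged:
By the outcome, as a careful person would: the job done as asked, in the order asked, and still so for the second after the job is handed in, with the robot touching nothing.
It also fails if it takes over 38 s, if anything falls off the work surface, if the arm or the gripper's body presses on something with over 40 N, if the wrist force passes 120 N, or if a joint passes its speed limit or range.

## Working session

There is one attempt and no reset: what is moved stays moved. The work goes in short steps, Python scripts to look and compute and a shell command to move; the robot and the scene stay as the last step left them, time stands still between calls to the robot, and variables do not carry over. Pictures are saved under pics/ and viewed, and the job is handed in when it is done.

```bash
mkdir -p pics; ls; cat > h.py <<'E'
import numpy as np,cv2,pickle
def snap(n,tag):
    from station import imaging
    s=imaging.snapshot(n); pickle.dump(s,open(f'pics/{tag}.pkl','wb'))
    cv2.imwrite(f'pics/{tag}.png',cv2.cvtColor(s['image'],cv2.COLOR_RGB2BGR)); return s
def load(tag): return pickle.load(open(f'pics/{tag}.pkl','rb'))
def f(s): return s['image'].shape[0]/2/np.tan(np.radians(s['vfov'])/2)
def ray(s,u,v):
    d=np.array([(u-s['cx'])/f(s),(v-s['cy'])/f(s),1]); R=np.array(s['R']);t=np.array(s['t'])
    return -R.T@t, R.T@d
def plane(s,u,v,z):
    o,d=ray(s,u,v); return o+d*(z-o[2])/d[2]
def depth(s,u,v):
    o,d=ray(s,u,v); return o+d*s['z_map'][int(round(v)),int(round(u))]
def proj(s,X):
    c=np.array(s['R'])@X+np.array(s['t']); return c[:2]/c[2]*f(s)+[s['cx'],s['cy']]
E
python3 - <<'E'
from h import *
from station import manip
print(manip.sense())
for n in ['scene','top']:
    s=snap(n,n+'0'); print(n,s['vfov'],s['cx'],s['cy'],-np.array(s['R']).T@s['t'])
E
```

```text
pics
{'t': 0.0, 'q': array([ 1.08451951e+00,  5.28450892e-01,  1.43388630e+00,  1.49769537e-06,
        1.18137824e+00, -1.78503747e-01]), 'qd': array([-1.68001030e-04,  7.97014197e-05, -2.89603001e-05,  2.68764288e-03,
       -1.60019247e-04, -2.01170138e-03]), 'tau': array([ 2.27693145e-04, -4.42353559e+01, -1.78023541e+01, -2.01222524e-04,
        8.51105258e-03, -7.64421806e-07]), 'tcp_pos': array([0.18895856, 0.59497621, 0.21194812]), 'tool_rot': array([ 1.53280083e-01,  9.88182215e-01, -1.00306705e-03, -3.46989092e-04]), 'force': array([ 0.44938161,  0.98426701, -0.04776799]), 'ft_torque': array([-0.01262612,  0.0019147 ,  0.03936894]), 'finger_gap': 1.001556933874775}
scene 45.74597858235943 282.3391129797057 207.04505616530184 [-0.08793458  0.54824415  0.53000034]
top 45.29969401394648 270.9550164152493 216.02078608824425 [0.49833371 0.13042491 1.02124173]
```

View pics/scene0.png

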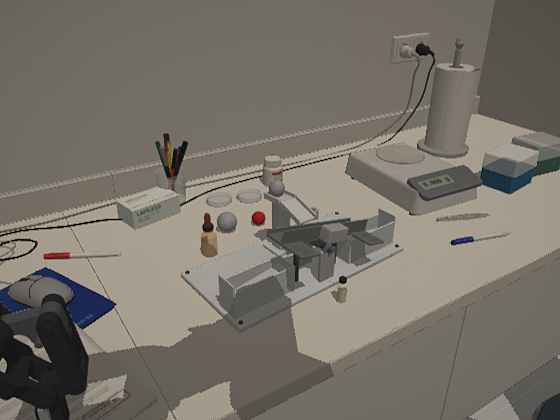

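View pics/top0.png

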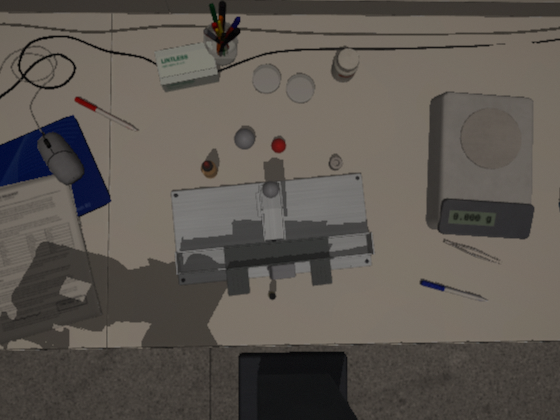

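Both views show the sorter. Ball candidates:
- Small grey ball on the infeed seat: scene (277,187), top (271,189).
- Larger grey ball on the worktop: scene (227,222), top (245,138).
- Red ball: scene (259,218), top (279,145).

I choose the one on the seat, because it is grey and the smaller of the two. I'll check it in a crop and measure.

```bash
python3 - <<'E'
from h import *
s=load('top0'); 
im=cv2.cvtColor(s['image'],cv2.COLOR_RGB2BGR)
a=cv2.convertScaleAbs(cv2.resize(im[120:310,160:390],None,fx=3.4,fy=3.1,interpolation=cv2.INTER_CUBIC),alpha=1.6)
cv2.imwrite('pics/c_top.png',a[:600,:800])
s2=load('scene0'); im=cv2.cvtColor(s2['image'],cv2.COLOR_RGB2BGR)
cv2.imwrite('pics/c_sc.png',cv2.convertScaleAbs(cv2.resize(im[165:335,175:410],None,fx=3.4,fy=3.4,interpolation=cv2.INTER_CUBIC),alpha=1.5))
E
```

```text
(no output)
```

View pics/c_top.png

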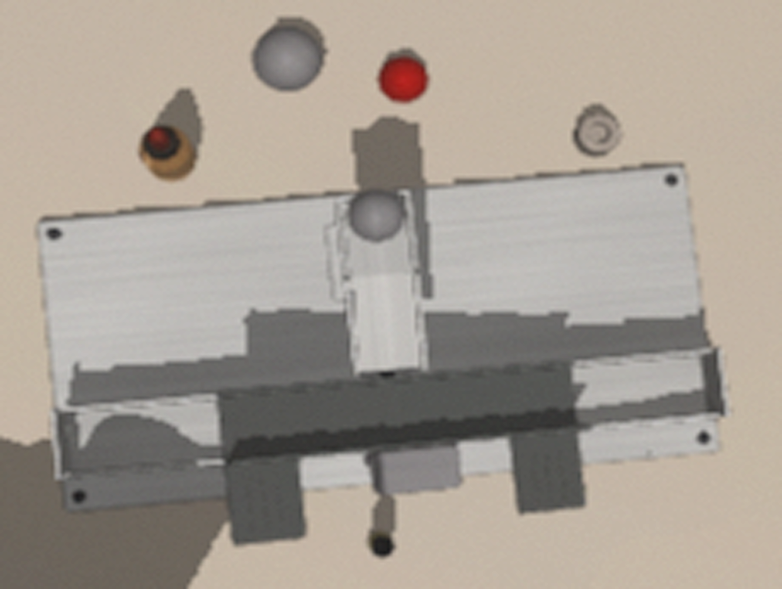

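View pics/c_sc.png

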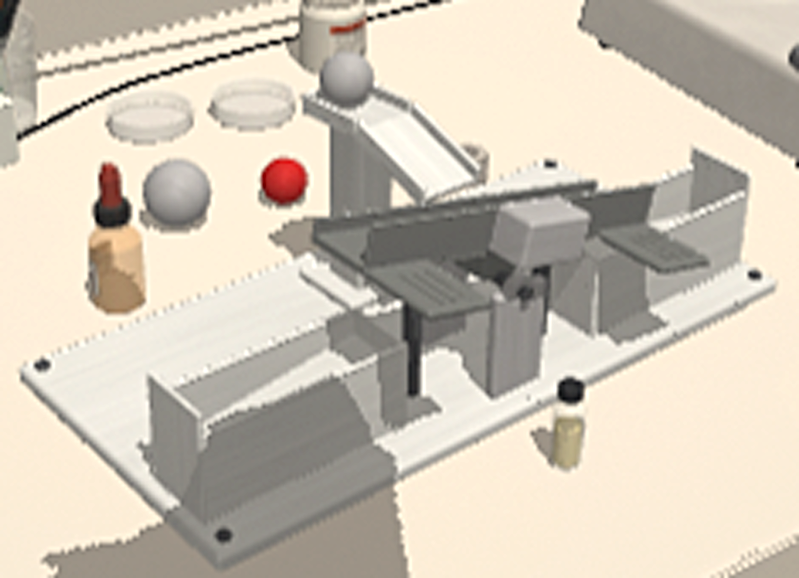

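The crops confirm the small grey ball on the seat, top crop (376,215). The left tab at scene crop (440,285) looks raised. Next I get the pose and check the tab heights.

```bash
python3 - <<'E'
from h import *
s=load('top0')
cr=lambda x,y:(x/3.4+160-.35,y/3.1+120-.35)
P=[plane(s,*cr(*p),0.01)[:2] for p in [(54,233),(671,180),(703,438),(79,496)]]
print(np.round(P,4))
P=np.array(P)
yd=(P[0]-P[1]+P[3]-P[2]);xd=(P[0]-P[3]+P[1]-P[2])
print('yaw',np.arctan2(-yd[0],yd[1]),np.arctan2(xd[1],xd[0]),np.linalg.norm(yd)/2,np.linalg.norm(xd)/2)
yaw=np.arctan2(-yd[0],yd[1]); c=P.mean(0); O=c-0.05*np.array([np.cos(yaw),np.sin(yaw)])
print('O',O)
# ball
bu=cr(376,215); b=plane(s,*bu,.134); print('ball',b,depth(s,*bu))
for n,p in [('tabL',(265,505)),('tabR',(548,475)),('vialcap',(381,545)),('red',(403,78)),('gun',(418,470))]:
    print(n,depth(s,*cr(*p)))
def W(x,y,z):
    return np.array([O[0]+x*np.cos(yaw)-y*np.sin(yaw),O[1]+x*np.sin(yaw)+y*np.cos(yaw),z])
s2=load('scene0')
print('ballpred',W(.112,0,.134),'proj',proj(s,W(.112,0,.134)),bu,proj(s2,W(.112,0,.134)))
for sg,zz in((1,.109),(-1,.074)): print('tab',W(-.05,sg*.085,zz), proj(s2,W(-.05,sg*.085,zz)))
d=s2['z_map']
for n,p in [('L',(440,285)),('R',(655,245)),('ball',(347,80))]:
    print(n,depth(s2,p[0]/3.4+175,p[1]/3.4+165))
E
```

```text
[[ 0.62    0.2845]
 [ 0.654  -0.0834]
 [ 0.4846 -0.099 ]
 [ 0.4505  0.2688]]
yaw 0.09231566392674286 0.09217195193571764 0.36943753929560974 0.1701472296663503
O [0.50250281 0.08811008]
ball [0.61495454 0.09847102 0.134     ] [0.61328845 0.09892753 0.14667545]
tabL [0.44923279 0.15743607 0.11096456]
tabR [0.46384998 0.00239562 0.0744887 ]
vialcap [0.42074565 0.09409338 0.04911262]
red [0.71766996 0.07816719 0.02965304]
gun [0.46876642 0.07663908 0.1139625 ]
ballpred [0.61402591 0.09843475 0.134     ] proj [270.26244901 189.52377186] (270.23823529411766, 189.00483870967744) [275.22621068 187.17450325]
tab [0.44488002 0.16813891 0.109     ] [295.73868902 251.49934785]
tab [ 0.4605514  -0.00113722  0.074     ] [368.58762964 236.54128112]
L [0.44643521 0.15038417 0.10707369]
R [0.45999531 0.00159508 0.07408686]
ball [0.60188959 0.10221463 0.13710871]
```

```bash
cat >> h.py <<'E'
YAW=0.0923;O=np.array([.5025,.0881])
def W(x,y,z): return np.array([O[0]+x*np.cos(YAW)-y*np.sin(YAW),O[1]+x*np.sin(YAW)+y*np.cos(YAW),z])
def L(p):
    d=np.array(p[:2])-O; c,s=np.cos(YAW),np.sin(YAW); return np.array([c*d[0]+s*d[1],-s*d[0]+c*d[1],p[2]])
def todp(T):
    from station import manip
    from scipy.spatial.transform import Rotation as Ro
    st=manip.sense(); M=Ro.from_quat(st['tool_rot']).as_matrix()
    print('t',st['t'],'tcp',st['tcp_pos'],'local',L(st['tcp_pos']),'F',st['force'],'xaxis deg',np.degrees(np.arctan2(M[1,0],M[0,0])))
    print('dp cm',np.round(100*M.T@(T-st['tcp_pos']),2))
E
python3 -c "
from h import *
todp(W(-.05,.08,.19))"
```

```text
t 0.1 tcp [0.1889976  0.59502635 0.21203065] local [-0.26544505  0.53366376  0.21203065] F [ 0.75207116 -0.20535971 -0.26678651] xaxis deg 162.3636305440799
dp cm [-37.51 -33.39   2.26]
```

```bash
python3 -m creep '{"claw":[0,0,0,0,0,0,0,0,0,0,0,0],"dp":[[-3,-3,0],[-7,-6,0],[-11,-10,0.5],[-15,-13.5,1],[-19,-17,1],[-23,-20.5,1.5],[-27,-24,2],[-31,-27.5,2],[-34.5,-31,2],[-37,-33,2],[-37.5,-33.4,2],[-37.5,-33.4,2]],"roll":[-0.05,-0.1,-0.15,-0.2,-0.25,-0.3,-0.35,-0.4,-0.4,-0.4,-0.4,-0.4]}' 30; python3 -c "
from h import *
todp(W(-.05,.08,.10));s=snap('top','top1');snap('scene','scene1');snap('wrist','wrist1')"
```

```text
t: 1.3
tcp_pos: [0.4464, 0.1622, 0.1927]
tool_rot: [-0.044, 0.999, 0.0, -0.0]
force: [-0.4, 0.6, 0.2]
finger_gap: 0.003
t 1.3 tcp [0.44639468 0.16224655 0.19268279] local [-0.04903248  0.0790021   0.19268279] F [-0.39865132  0.64886462  0.16910828] xaxis deg -174.95815409511144
dp cm [0.09 0.1  9.27]
```

View pics/scene1.png

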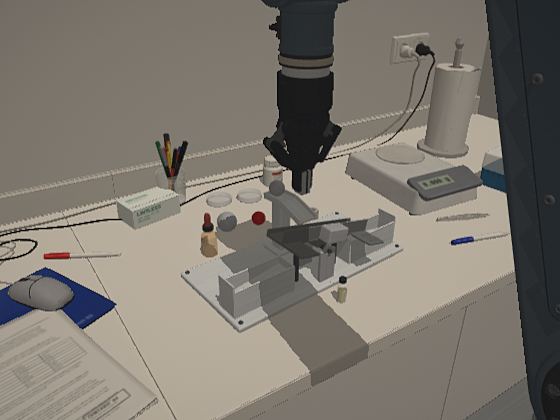

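View pics/wrist1.png

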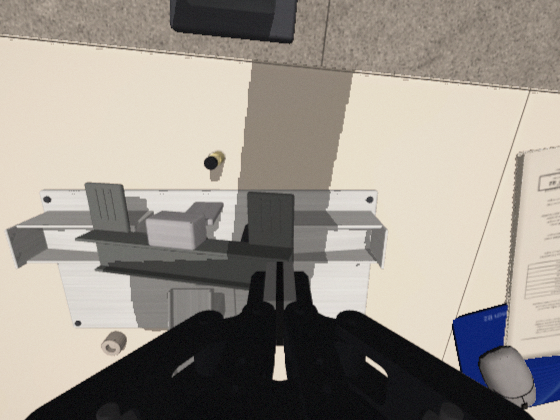

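The scene view shows the shut fingers above the sorter's left half (scene (300,180)). The wrist view shows the raised left tab at (270,220), and the fingertips are aligned sideways with it. Pressing down now.

```bash
python3 -m creep '{"claw":[0,0,0,0,0,0,0,0,0,0,0,0],"dp":[[0,0,2],[0,0,4],[0,0,5.5],[0,0,6.2],[0,0,6.8],[0,0,7.4],[0,0,8],[0,0,8.6],[0,0,9],[0,0,9.3],[0,0,9.3],[0,0,9.3]],"roll":[0,0,0,0,0,0,0,0,0,0,0,0]}'; python3 -c "
from h import *
todp(W(-.05,.08,.10));snap('scene','scene2')"
```

```text
t: 2.65
tcp_pos: [0.4456, 0.1636, 0.1]
tool_rot: [-0.046, 0.999, 0.0, 0.0]
force: [0.1, 0.2, -0.3]
finger_gap: -0.002
t 2.65 tcp [0.44560494 0.16363183 0.09995744] local [-0.04969118  0.08045428  0.09995744] F [ 0.11969076  0.19143855 -0.34562038] xaxis deg -174.72924737440712
dp cm [ 0.03 -0.05 -0.  ]
```

View pics/scene2.png

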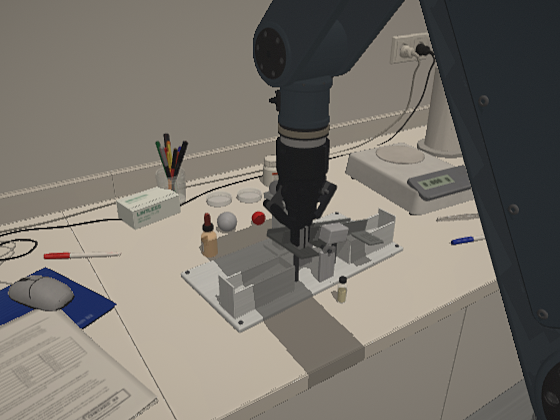

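The tab at scene (285,243) is now low and the force is back near zero, so the gate seems to have rocked. I'll lift and verify.

```bash
python3 -m creep '{"claw":[0,0,0,0,0,0],"dp":[[0,0,-2],[0,0,-5],[0,0,-8.5],[0,0,-11],[0,0,-11.5],[0,0,-11.5]],"roll":[0,0,0,0,0,0]}'; python3 -c "
from h import *
todp(W(.112+.035,0,.19));s=snap('scene','scene3')
for x,y in((-.0465,.078),(-.0465,-.08)):
  for z in(.074,.109):
    u=proj(s,W(x,y,z)); print(y,z,u,depth(s,*u))
im=cv2.cvtColor(s['image'],cv2.COLOR_RGB2BGR)
cv2.imwrite('pics/c3.png',cv2.convertScaleAbs(cv2.resize(im[165:335,175:410],None,fx=3.4,fy=3.4,interpolation=cv2.INTER_CUBIC),alpha=1.5))"
```

```text
t: 3.3
tcp_pos: [0.4459, 0.1637, 0.2156]
tool_rot: [-0.046, 0.999, 0.0, 0.001]
force: [0.1, -0.1, -1.3]
finger_gap: -0.002
t 3.3 tcp [0.44586011 0.16372543 0.21561892] local [-0.04942848  0.08052396  0.21561892] F [ 0.11897523 -0.12896526 -1.32415569] xaxis deg -174.71791650748543
dp cm [-19.64  -8.05   2.61]
0.078 0.074 [297.15159506 267.55034676] [0.49316302 0.12967766 0.03650189]
0.078 0.109 [297.73787353 249.06121286] [0.44811851 0.16212337 0.10969801]
-0.08 0.074 [365.2036014  236.61302359] [0.46094665 0.00674417 0.07617026]
-0.08 0.109 [367.00406004 219.41357883] [ 0.53011967 -0.06149861  0.05819943]
```

View pics/c3.png

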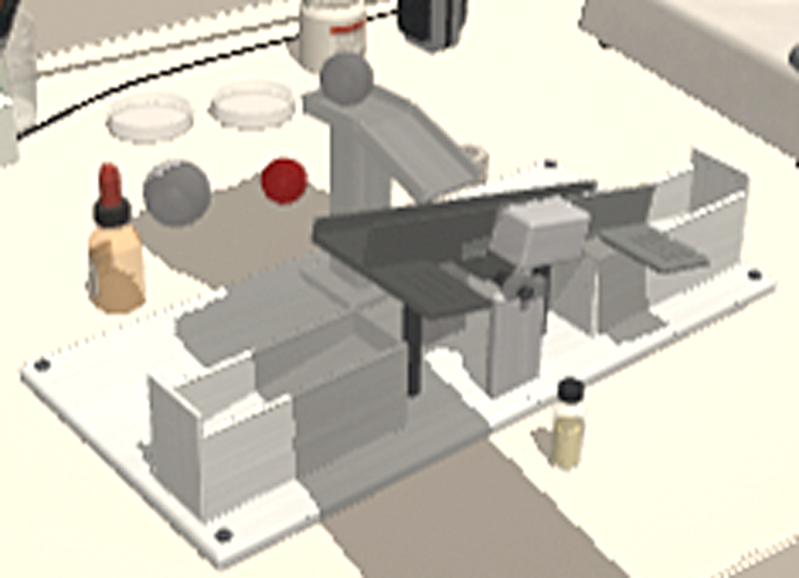

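The gate still rests on its first stop. I'll look at the pressed state closely.

```bash
python3 -c "
from h import *
s=load('scene2')
im=cv2.cvtColor(s['image'],cv2.COLOR_RGB2BGR)
cv2.imwrite('pics/c2.png',cv2.convertScaleAbs(cv2.resize(im[165:335,175:410],None,fx=3.4,fy=3.4,interpolation=cv2.INTER_CUBIC),alpha=1.8))
for p in ((258,250),(372,237),(285,240),(290,245)):print(p,depth(s,*p),L(depth(s,*p)))
"
```

```text
(258, 250) [0.61554409 0.13611479 0.00832035] [0.11698838 0.03739125 0.00832035]
(372, 237) [ 0.46058388 -0.00975917  0.07026864] [-0.05075728 -0.09357925  0.07026864]
(285, 240) [0.47248664 0.17004841 0.11623533] [-0.0223325   0.08436589  0.11623533]
(290, 245) [0.46580574 0.16479294 0.10868643] [-0.02946936  0.07974857  0.10868643]
```

View pics/c2.png

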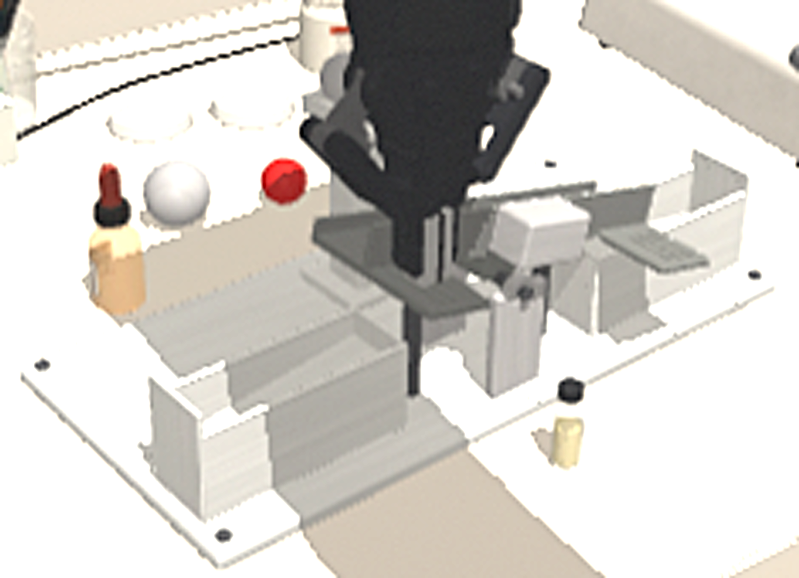

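```bash
python3 -c "
from h import *
s=load('scene3')
print('expected TCP px',proj(s,np.array([.4459,.1637,.2156])),'tip',proj(s,np.array([.4459,.1637,.1966])))
im=cv2.cvtColor(s['image'],cv2.COLOR_RGB2BGR)
cv2.imwrite('pics/c3b.png',cv2.convertScaleAbs(cv2.resize(im[60:210,220:380],None,fx=4,fy=4,interpolation=cv2.INTER_CUBIC),alpha=2))
for p in ((297,165),(297,172),(300,176),(303,170),(306,172)):print(p,depth(s,*p))
s=load('scene2');print('scene2 exp tip',proj(s,np.array([.4456,.1636,.081])),proj(s,np.array([.4456,.1636,.1])))
for v in range(228,252,3):print(v,depth(s,294,v),depth(s,300,v))
"
```

```text
expected TCP px [299.66039359 188.80594227] tip [299.2930496  200.38618184]
(297, 165) [0.4374378  0.17567494 0.2589473 ]
(297, 172) [0.43780196 0.17507496 0.24801379]
(300, 176) [0.43646354 0.17061381 0.2413108 ]
(303, 170) [0.4334805  0.16789368 0.25104412]
(306, 172) [0.43153933 0.16395545 0.24779906]
scene2 exp tip [297.39418041 265.34294135] [297.71492876 255.28913804]
228 [0.43514424 0.1795166  0.15952613] [0.43079245 0.17168818 0.15926189]
231 [0.44087246 0.17532984 0.15020871] [0.4346606  0.16869437 0.15123815]
234 [0.43942437 0.17620159 0.14596727] [0.43475497 0.1684387  0.14587375]
237 [0.43993695 0.17568938 0.14027153] [0.43438074 0.16852235 0.14082029]
240 [0.4413497  0.17454028 0.13385544] [0.43415995 0.16849337 0.13562196]
243 [0.43841917 0.17645717 0.13066898] [0.43556997 0.16727646 0.12914244]
246 [0.44836307 0.1692772  0.11760575] [0.43307799 0.16889821 0.12562464]
249 [0.44816347 0.16926106 0.11220429] [0.43423203 0.16786447 0.1192532 ]
```

View pics/c3b.png

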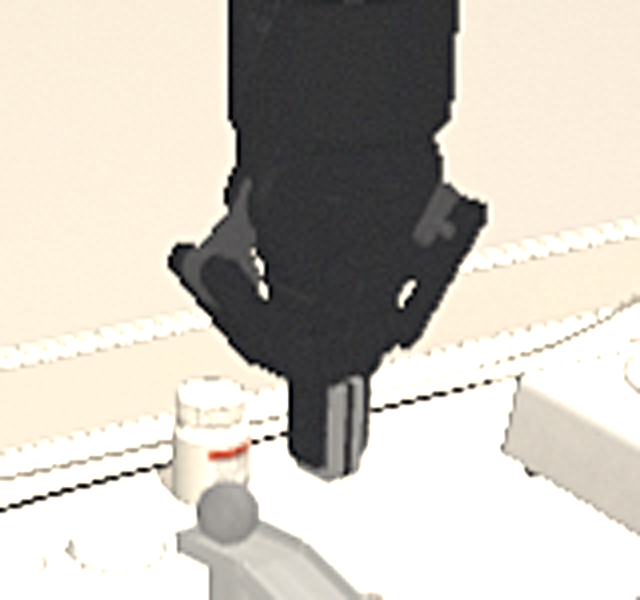

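```bash
python3 -c "
from h import *
s=load('wrist1')
print(-np.array(s['R']).T@s['t'])
for p in ((47,199),(370,199),(78,323),(450,450),(450,130)):print(p,depth(s,*p),L(depth(s,*p)))
for p in ((271,222),(107,205)):print(p,depth(s,*p),L(depth(s,*p)))
s=load('scene1');m=np.array([.4464,.1622,.1927]);print(proj(s,m),proj(s,m-[0,0,.019]))
for v in range(180,200,2):print(v,depth(s,303,v))
s=load('top1');
m=np.array([.4464,.1622,.1927]);print('top',proj(s,m))
"
```

```text
[0.36111375 0.15647145 0.35270812]
(47, 199) [ 0.48156958 -0.09914052  0.01104067] [-0.03809909 -0.18451437  0.01104067]
(370, 199) [0.4480673  0.26881901 0.01114353] [-0.03754431  0.18496676  0.01114353]
(78, 323) [ 0.65051185 -0.08338977  0.01108778] [ 0.13157578 -0.18440191  0.01108778]Traceback (most recent call last):
  File "<string>", line 5, in <module>
    for p in ((47,199),(370,199),(78,323),(450,450),(450,130)):print(p,depth(s,*p),L(depth(s,*p)))
                                                                       ~~~~~^^^^^^
  File "h.py", line 14, in depth
    o,d=ray(s,u,v); return o+d*s['z_map'][int(round(v)),int(round(u))]
                               ~~~~~~~~~~^^^^^^^^^^^^^^^^^^^^^^^^^^^^^
IndexError: index 450 is out of bounds for axis 0 with size 420
```

View pics/top1.png

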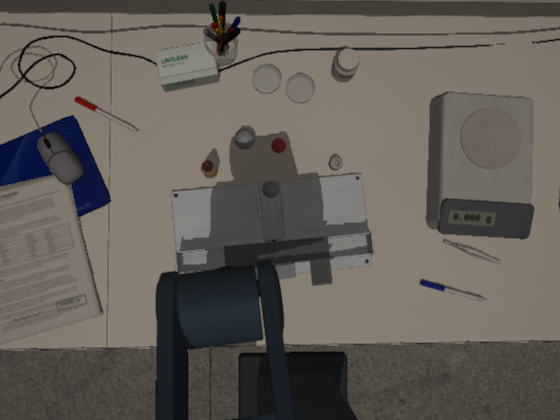

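```bash
python3 -c "
from h import *
s=load('wrist1')
for p in ((271,222),(107,205),(258,285),(300,285),(258,276),(302,276),(255,300)):print(p,depth(s,*p),L(depth(s,*p)))
s=load('scene1');m=np.array([.4464,.1622,.1927]);print(proj(s,m),proj(s,m-[0,0,.019]))
for v in range(182,200,2):print(v,depth(s,303,v))
"; python3 -c "
from h import *
from station import manip
snap('scene','scene4');snap('wrist','wrist4');st=manip.sense();print(st['t'],st['tcp_pos'],st['q'],st['finger_gap'])
s=load('scene4')
for v in range(168,190,2):print(v,depth(s,303,v))"
```

```text
(271, 222) [0.45097194 0.15779245 0.1074149 ] [-0.04488524  0.07414509  0.1074149 ]
(107, 205) [0.46079992 0.00229736 0.07237761] [-0.04943092 -0.08159396  0.07237761]
(258, 285) [0.43780578 0.15373519 0.22843212] [-0.05836931  0.07131861  0.22843212]
(300, 285) [0.43535281 0.17275004 0.22961454] [-0.05905926  0.0904786   0.22961454]
(258, 276) [0.43711633 0.15324513 0.22158947] [-0.059101    0.07089418  0.22158947]
(302, 276) [0.43572287 0.17433535 0.22068708] [-0.05854466  0.09202306  0.22068708]
(255, 300) [0.43768232 0.15324033 0.24049674] [-0.05853786  0.07083723  0.24049674]
[299.85341183 202.35508794] [299.48955317 213.59400428]
182 [0.43421379 0.16662812 0.23186562]
184 [0.43251812 0.16774419 0.22966569]
186 [0.43057017 0.16904504 0.22761984]
188 [0.43138593 0.16832443 0.22395537]
190 [0.43142257 0.16817306 0.22073093]
192 [0.43260959 0.16717899 0.21679991]
194 [0.43250332 0.16713086 0.21362624]
196 [ 0.77833306 -0.08632852 -0.00201622]
198 [ 0.76985936 -0.0803306  -0.00219534]
3.45 [0.44437015 0.16351827 0.21356475] [ 1.15982587e-01  3.25069135e-01  1.79840253e+00 -1.50685437e-05
  1.02120230e+00 -1.54694816e+00] -0.00495652485968134
168 [0.43313156 0.16826793 0.25430884]
170 [0.43322781 0.168078   0.25117931]
172 [0.43213203 0.16875734 0.2486803 ]
174 [0.43250693 0.16836318 0.24537682]
176 [0.43337202 0.16761042 0.24178454]
178 [0.43204653 0.16845671 0.23939276]
180 [0.4331948  0.1674957  0.23560602]
182 [ 0.84317189 -0.13226195 -0.00164005]
184 [ 0.83589526 -0.12716249 -0.00310883]
186 [ 8.21443274e-01 -1.16812957e-01 -3.28714091e-04]
188 [ 0.81339884 -0.11114505 -0.00117175]
```

View pics/wrist4.png

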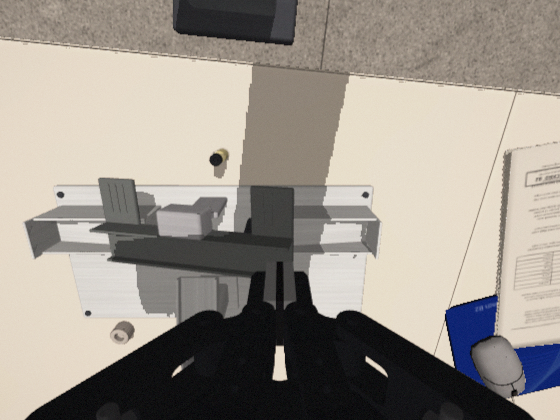

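Both cameras put the fingertips about 20 mm above the reported TCP, at z ≈ 0.235 against TCP 0.2135. The brief says 19 mm below. So the first press stopped about 10 mm above the tab. I'll go by the cameras (tip z = TCP z + 0.0205), press again, and watch the force.

```bash
python3 -m creep '{"claw":[0,0,0,0,0,0,0,0,0,0,0,0],"dp":[[0,0,3],[0,0,6.5],[0,0,9.5],[0,0,11],[0,0,11.7],[0,0,12.3],[0,0,12.9],[0,0,13.5],[0,0,14],[0,0,14.4],[0,0,14.4],[0,0,14.4]],"roll":[0,0,0,0,0,0,0,0,0,0,0,0]}'; python3 -c "
from h import *
todp(W(-.05,.08,.06));s=snap('scene','scene5')
im=cv2.cvtColor(s['image'],cv2.COLOR_RGB2BGR)
cv2.imwrite('pics/c5.png',cv2.convertScaleAbs(cv2.resize(im[165:335,175:410],None,fx=3.4,fy=3.4,interpolation=cv2.INTER_CUBIC),alpha=1.8))"
```

```text
t: 4.65
tcp_pos: [0.4456, 0.1637, 0.071]
tool_rot: [-0.046, 0.999, -0.0, 0.0]
force: [0.5, -0.0, 0.1]
finger_gap: -0.003
t 4.65 tcp [0.44558027 0.16371722 0.07100217] local [-0.04970788  0.08054158  0.07100217] F [ 0.4507829  -0.03780366  0.06989105] xaxis deg -174.71419071330092
dp cm [ 0.03 -0.05  1.1 ]
```

View pics/c5.png

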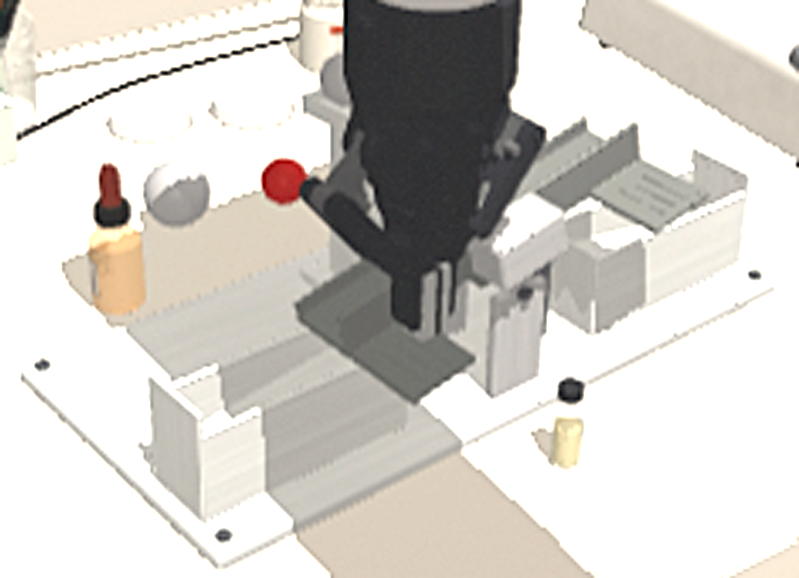

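The gate has rocked: left tab low at crop (400,350), right tab up at (660,195). I lift clear and verify.

```bash
python3 -m creep '{"claw":[0,0,0,0,0,0],"dp":[[0,0,-2],[0,0,-5],[0,0,-8.5],[0,0,-11],[0,0,-12],[0,0,-12]],"roll":[0,0,0,0,0,0]}'; python3 -c "
from h import *
s=snap('scene','scene6')
for y,z in((.078,.074),(-.08,.109)):
    u=proj(s,W(-.05,y,z)); print(y,z,depth(s,*u))
im=cv2.cvtColor(s['image'],cv2.COLOR_RGB2BGR)
cv2.imwrite('pics/c6.png',cv2.convertScaleAbs(cv2.resize(im[165:335,175:410],None,fx=3.4,fy=3.4,interpolation=cv2.INTER_CUBIC),alpha=1.8))
todp(W(.152,0,.17))
b=depth(s,347/3.4+175,80/3.4+165);print(b,L(b))
"
```

```text
t: 5.3
tcp_pos: [0.4464, 0.1638, 0.1922]
tool_rot: [-0.046, 0.999, 0.0, 0.002]
force: [-0.2, -0.7, -0.1]
finger_gap: -0.004
0.078 0.074 [0.44336041 0.16272921 0.07584914]
-0.08 0.109 [0.45854856 0.00535975 0.11018136]
t 5.35 tcp [0.44536426 0.1637113  0.19094063] local [-0.04992352  0.0805556   0.19094063] F [-0.17914228 -0.72747721  0.52235804] xaxis deg -174.7126246435408
dp cm [-20.19  -8.06   2.11]
[0.59845946 0.1044325  0.13906235] [0.09705635 0.00741849 0.13906235]
```

View pics/c6.png

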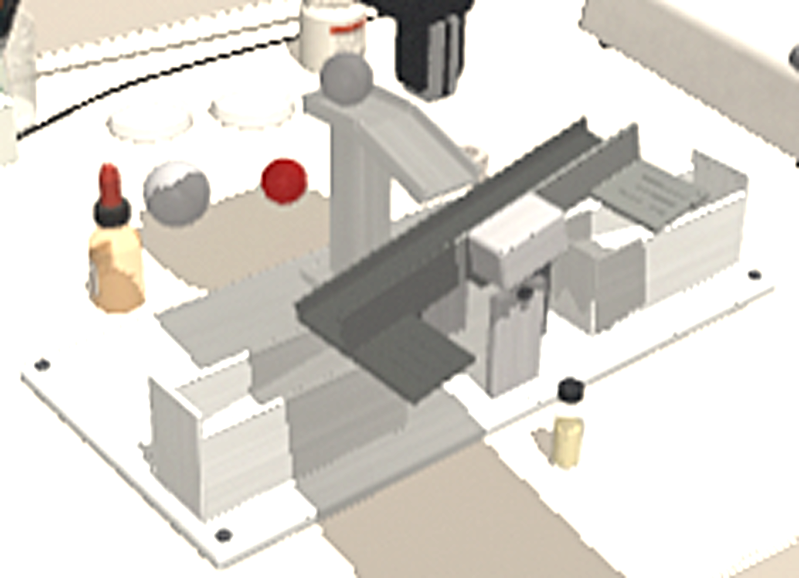

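The gate now rests feeding the left chute: left tab 0.076, right tab 0.110. The ball is still on its seat. Next I move to above the point behind the ball.

```bash
python3 -m creep '{"claw":[0,0,0,0,0,0,0,0,0],"dp":[[-3,-1.2,0],[-7,-2.8,0],[-11,-4.4,0],[-15,-6,0],[-18.5,-7.4,0],[-20,-8,0],[-20.4,-8.1,0],[-20.4,-8.1,0],[-20.4,-8.1,0]],"roll":[0,0,0,0,0,0,0,0,0]}'; python3 -c "
from h import *
todp(W(.152,0,.11))
snap('wrist','wrist7')
s=snap('scene','scene7')
im=cv2.cvtColor(s['image'],cv2.COLOR_RGB2BGR)
cv2.imwrite('pics/c7.png',cv2.convertScaleAbs(cv2.resize(im[80:230,220:380],None,fx=4,fy=4,interpolation=cv2.INTER_CUBIC),alpha=1.8))
"
```

```text
t: 6.25
tcp_pos: [0.6541, 0.1024, 0.1896]
tool_rot: [-0.046, 0.999, 0.0, -0.002]
force: [0.1, -0.0, -0.5]
finger_gap: 0.001
t 6.25 tcp [0.65412829 0.10237025 0.18961155] local [0.15229814 0.00023408 0.18961155] F [ 0.08703234 -0.02735043 -0.45680268] xaxis deg -174.68809560778632
dp cm [ 0.   -0.03  7.96]
```

View pics/c7.png

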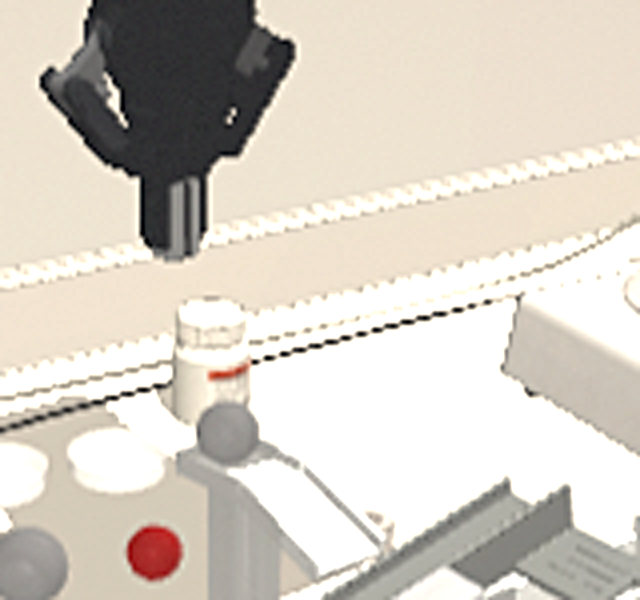

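View pics/wrist7.png

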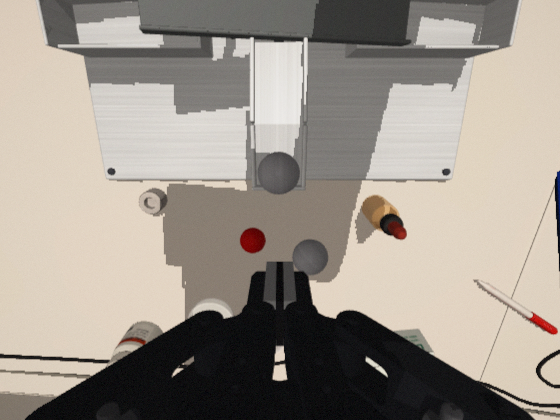

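The scene crop shows the fingers behind and above the ball (ball at crop (228,433)). The wrist view shows the ball at (279,172), in line with the fingertips at (280,275). I lower now.

```bash
python3 -m creep '{"claw":[0,0,0,0,0,0,0],"dp":[[0,0,2],[0,0,4],[0,0,6],[0,0,7.2],[0,0,7.9],[0,0,7.9],[0,0,7.9]],"roll":[0,0,0,0,0,0,0]}'; python3 -c "
from h import *
todp(W(.152,0,.11))
s=snap('scene','scene8');snap('wrist','wrist8')
im=cv2.cvtColor(s['image'],cv2.COLOR_RGB2BGR)
cv2.imwrite('pics/c8.png',cv2.convertScaleAbs(cv2.resize(im[130:230,220:340],None,fx=5,fy=5,interpolation=cv2.INTER_CUBIC),alpha=1.8))
for v in range(166,188,2):
  print(v,[np.round(L(depth(s,u,v)),3) for u in (258,262,266)])
"
```

```text
t: 7.05
tcp_pos: [0.6566, 0.1019, 0.1127]
tool_rot: [-0.046, 0.999, -0.0, 0.001]
force: [-0.7, -1.0, 0.1]
finger_gap: -0.001
t 7.05 tcp [0.65656649 0.10193777 0.11267128] local [ 0.1546861  -0.00042128  0.11267128] F [-0.74637435 -0.97279593  0.07654866] xaxis deg -174.70810749458286
dp cm [0.27 0.04 0.27]
166 [array([0.146, 0.014, 0.169]), array([0.141, 0.009, 0.169]), array([ 0.14 , -0.   ,  0.167])]
168 [array([0.15 , 0.011, 0.162]), array([0.147, 0.005, 0.162]), array([-0.546,  0.513,  0.53 ])]
170 [array([0.151, 0.011, 0.158]), array([0.144, 0.006, 0.159]), array([ 0.143, -0.002,  0.157])]
172 [array([0.15 , 0.012, 0.154]), array([0.144, 0.007, 0.155]), array([0.14 , 0.   , 0.155])]
174 [array([0.151, 0.011, 0.15 ]), array([0.145, 0.006, 0.151]), array([0.14 , 0.   , 0.151])]
176 [array([0.15 , 0.012, 0.146]), array([0.146, 0.005, 0.146]), array([ 0.141, -0.   ,  0.146])]
178 [array([0.151, 0.011, 0.141]), array([0.144, 0.007, 0.143]), array([ 0.142, -0.001,  0.142])]
180 [array([0.151, 0.011, 0.138]), array([0.145, 0.006, 0.138]), array([ 0.141, -0.   ,  0.138])]
182 [array([ 0.39 , -0.161, -0.003]), array([0.148, 0.004, 0.133]), array([ 0.143, -0.002,  0.133])]
184 [array([ 0.379, -0.153, -0.002]), array([ 0.374, -0.162, -0.003]), array([ 0.352, -0.158,  0.006])]
186 [array([ 0.369, -0.145, -0.002]), array([ 0.365, -0.155, -0.003]), array([ 0.356, -0.161, -0.001])]
```

View pics/c8.png

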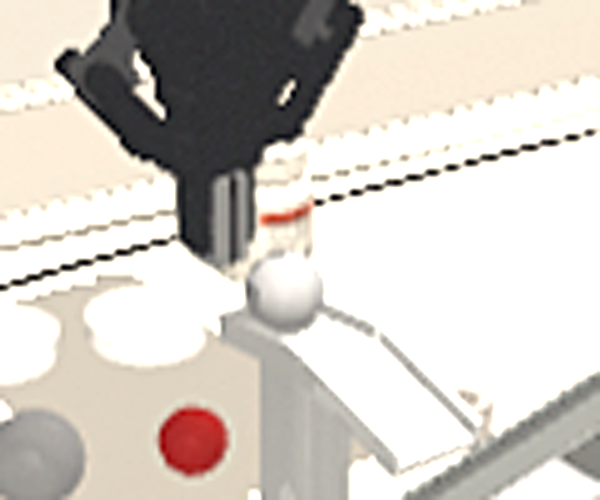

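View pics/wrist8.png

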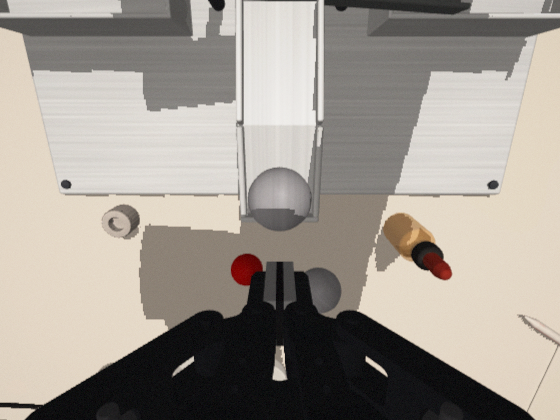

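Tip height is about 0.132, front face at sorter x ≈ 0.141, behind the ball (back at 0.127) and above the stop. Now I push slowly along tool +x (sorter −x).

```bash
python3 -m creep '{"claw":[0,0,0,0,0,0,0,0,0,0,0,0],"dp":[[0.7,0,0],[1.2,0,0],[1.6,0,0],[2,0,0],[2.4,0,0],[2.8,0,0],[3.2,0,0],[3.6,0,0],[4,0,0],[4.4,0,0],[4.7,0,0],[4.7,0,0]],"roll":[0,0,0,0,0,0,0,0,0,0,0,0]}'; python3 -c "
from h import *
todp(W(.1,0,.11))
s=snap('scene','scene9')
im=cv2.cvtColor(s['image'],cv2.COLOR_RGB2BGR)
cv2.imwrite('pics/c9.png',cv2.convertScaleAbs(cv2.resize(im[165:335,175:410],None,fx=3.4,fy=3.4,interpolation=cv2.INTER_CUBIC),alpha=1.8))
"
```

```text
t: 8.35
tcp_pos: [0.6083, 0.0975, 0.1117]
tool_rot: [-0.046, 0.999, 0.0, -0.001]
force: [0.7, 0.8, -0.3]
finger_gap: 0.001
t 8.35 tcp [0.60833682 0.09750735 0.11171473] local [ 0.10625338 -0.00038757  0.11171473] F [ 0.74012846  0.81446456 -0.25692795] xaxis deg -174.7169281441625
dp cm [0.63 0.04 0.17]
```

View pics/c9.png

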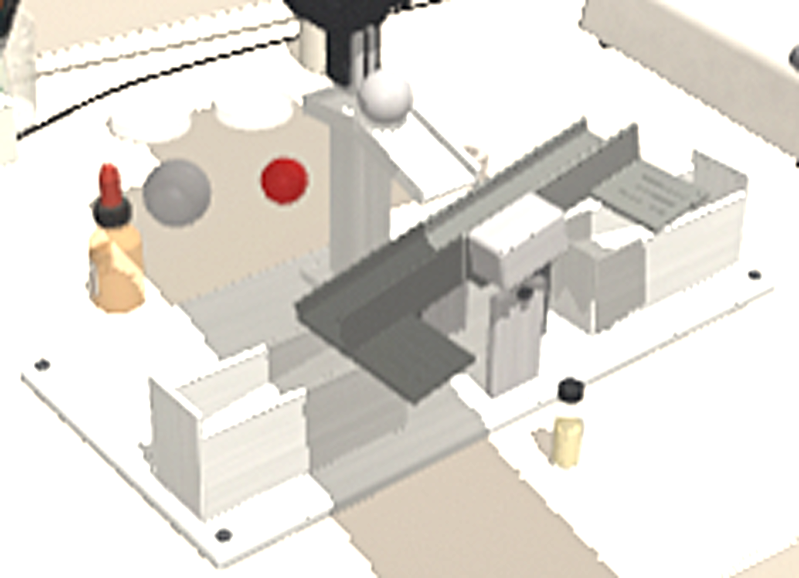

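The ball is at about the crest, crop (385,97), just ahead of the fingers. I hold the fingers in place so it cannot roll back.

```bash
python3 -m creep '{"claw":[0,0,0,0,0],"dp":[[0.3,0,0],[0.5,0,0],[0.5,0,0],[0.5,0,0],[0.5,0,0]],"roll":[0,0,0,0,0]}'; python3 -c "
from h import *
s=snap('scene','scene10')
im=cv2.cvtColor(s['image'],cv2.COLOR_RGB2BGR)
cv2.imwrite('pics/c10.png',cv2.convertScaleAbs(cv2.resize(im[165:335,175:410],None,fx=3.4,fy=3.4,interpolation=cv2.INTER_CUBIC),alpha=1.8))
"
```

```text
t: 8.9
tcp_pos: [0.6044, 0.0971, 0.1119]
tool_rot: [-0.046, 0.999, -0.0, 0.0]
force: [-0.4, 0.2, -0.6]
finger_gap: -0.005
```

View pics/c10.png

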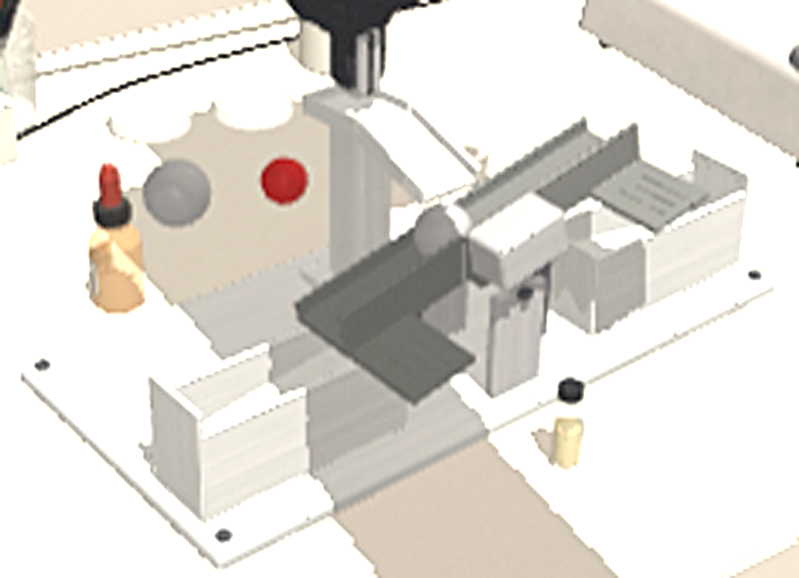

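The ball is on the gate, rolling left, at crop (440,228). I retreat upward.

```bash
python3 -m creep '{"claw":[0,0,0,0,0,0,0,0,0,0,0,0],"dp":[[0,0,-1],[0,0,-3],[0,0,-6],[0,0,-9],[0,0,-11],[0,0,-12],[0,0,-12],[0,0,-12],[0,0,-12],[0,0,-12],[0,0,-12],[0,0,-12]],"roll":[0,0,0,0,0,0,0,0,0,0,0,0]}'; python3 -m creep '{"claw":[0,0,0,0,0,0],"dp":[[0,0,0],[0,0,0],[0,0,0],[0,0,0],[0,0,0],[0,0,0]],"roll":[0,0,0,0,0,0]}';python3 -c "
from h import *
s=snap('scene','scene11');t=snap('top','top11')
print('pocket',W(-.003,.17,.045),proj(s,W(-.01,.17,.045)),proj(t,W(-.01,.17,.045)))
for y,z in((.078,.074),(-.08,.109)):
    u=proj(s,W(-.05,y,z)); print(y,z,depth(s,*u))
im=cv2.cvtColor(s['image'],cv2.COLOR_RGB2BGR)
cv2.imwrite('pics/c11.png',cv2.convertScaleAbs(cv2.resize(im[165:335,175:410],None,fx=3.4,fy=3.4,interpolation=cv2.INTER_CUBIC),alpha=1.8))
im=cv2.cvtColor(t['image'],cv2.COLOR_RGB2BGR)
cv2.imwrite('pics/t11.png',cv2.convertScaleAbs(cv2.resize(im[120:310,160:390],None,fx=3.4,fy=3.1,interpolation=cv2.INTER_CUBIC),alpha=1.8))
"
```

```text
t: 10.15
tcp_pos: [0.6041, 0.097, 0.2313]
tool_rot: [-0.046, 0.999, 0.0, -0.001]
force: [0.5, -0.1, -0.1]
finger_gap: 0.003
t: 10.75
tcp_pos: [0.6043, 0.097, 0.232]
tool_rot: [-0.046, 0.999, -0.0, 0.0]
force: [-0.6, -0.3, -0.1]
finger_gap: -0.002
pocket [0.48384404 0.25709987 0.045     ] [237.09214894 292.59808433] [186.91893052 266.66681903]
0.078 0.074 [0.44414292 0.16216141 0.07518025]
-0.08 0.109 [0.46033236 0.00358769 0.10881101]
```

View pics/c11.png

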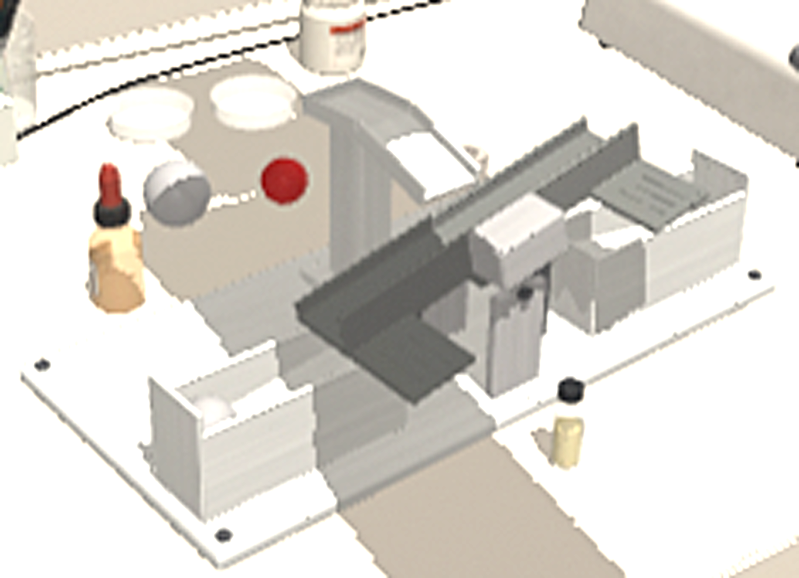

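View pics/t11.png

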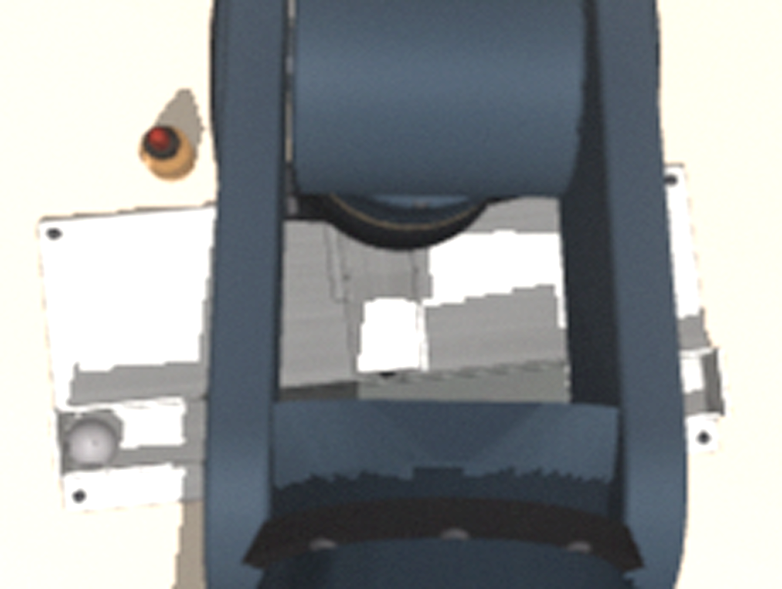

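The ball is at the end of the left chute, top crop (92,440), and the gate still feeds left. One check that it is at rest, then sign-off.

```bash
python3 -m creep '{"claw":[0,0,0,0,0,0,0,0],"dp":[[0,0,0],[0,0,0],[0,0,0],[0,0,0],[0,0,0],[0,0,0],[0,0,0],[0,0,0]],"roll":[0,0,0,0,0,0,0,0]}';python3 -c "
from h import *
t=snap('top','top12');a=load('top11')
d=cv2.absdiff(t['image'],a['image']).max(2); print('chute diff',d[240:285,170:215].max())
p=plane(t,160+92/3.4-.35,120+440/3.1-.35,.045);print('ball',p,L(p))
s=snap('scene','scene12');b=load('scene0')
d=cv2.absdiff(s['image'],load('scene11')['image']).max(2);print(d[250:340,180:300].max())
from station import workorder
print(workorder.sign_off())
"
```

```text
t: 11.65
tcp_pos: [0.6043, 0.0971, 0.2319]
tool_rot: [-0.046, 0.999, -0.0, -0.0]
force: [-0.0, 0.2, -0.1]
finger_gap: -0.0
chute diff 3
ball [0.48659623 0.25690885 0.045     ] [-0.00027713  0.16955613  0.045     ]
3
the job is handed in; nothing more can be done
None
```

The job is done and handed in at about 11.7 s of robot time. I pressed down the left tab so the gate rocked over to feed the left chute. Then I nudged the small grey ball over the crest, and it rolled over the gate into the left chute by itself.

**Last checks:**
- **Ball:** it lies at the end of the left chute, at sorter (0, 0.170, 0.045) m. It did not move between pictures about 0.9 s apart.
- **Gate:** left tab 0.075 m up, right tab 0.109 m, so it rests on the stop that feeds left.
- **Bystanders:** the vial and the dropper bottle look unmoved. The die is partly hidden by the sorter and the arm in the last pictures, and I did not measure it again. The arm never went near it.
- **Robot:** its fingertips are well above everything, with no contact force.

**What disagreed:** the first press never reached the tab. The brief puts the fingertips 19 mm ahead of the TCP, but the scene and wrist cameras both showed them about 20 mm behind it. I used the camera value for the second press, which worked, and for the nudge.

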